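Loosen the lathe chuck with its tommy bar

ROBOT

A 7-joint arm with a two-finger parallel gripper is mounted at the origin on the work surface. World frame = base frame: x ahead of the robot, y to its left, z up, the work surface at z = 0. Lengths are in m, angles in rad, forces in N, time in s.
With the tool pointing down it reaches from about 0.425 to 0.925 m from the base axis. Payload 6.8 kg.
Tool frame: the origin (TCP) lies between the finger pads; the fingertips stand r.tips_ahead ahead of it and the grasp point (between the pads) lies 5 mm behind it (r.tips_ahead is the distance from the TCP to the fingertips, in m); z points along the fingers, y is the line along which they close (so a half turn about z gives the same grasp; the last joint's range is limited). The gripper opens to 85 mm and grips with 20 to 120 N. Pads are 22 mm wide; open, the fingers measure 114 mm over their backs; the gripper's body (76 mm by 85 mm) begins 54 mm behind the grasp point. The pads swing forward as they close: fully open they stand 13 mm farther back than shut.
Start: joints at [-1.349, 0.477, 0.022, 1.555, -0.011, 1.109, -0.083], TCP at [0.219, 0.639, 0.245] pointing down, gripper open.
Joint ranges: [-2.96, 2.96], [-0.34, 2.1], [-1.41, 1.46], [0.24, 2.44], [-1.37, 4.51], [0.17, 1.92], [-2.96, 2.96]. Speed limits (rad/s): [2.39, 2.39, 3.14, 3.14, 3.14, 3.14, 3.14].

INTERFACE

Orientations are given as a rotation vector (axis times angle).
In Python, from bench import r gives the robot as it stands.
- The arm moves only by the tool move_arm, never from a script. Its argument "rows" is one flat list of numbers, 4 for each row, row after row: the shift along the tool's x, y, z in cm, then the turn about the tool's z in degrees. In form: [tx, ty, tz, twist, tx, ty, tz, twist, ...]. A call has 1 to 10 rows; each row is the pose to reach, as a shift and turn from the pose commanded when the call began, along the tool's axes at that moment; what a row does not reach only later rows make up. A row lasts 1/8 s, in which the tool goes at most 62.5 mm and 10.7 degrees, less where a joint would pass 70% of its speed; a pose out of reach is approached as far as the arm can. A call with a gripper value outside its range is refused whole. "fingers" is the opening, from 0 (shut) to 1 (fully open), set as the call begins (left out, the last holds). The fingers move at their own pace and stop on an object; "newtons" is the grip in N (left out, the last holds). Time passes only in rows, so rows that repeat a pose let the fingers close. It gives the time, the measured TCP pose, the force, the opening and the grip force at its end, in the units of the state.
- r.get_obs(): the state, without advancing time (a new reading comes with each control period).
- r.grab_frame(name): name is "scene" or "top"; returns the picture (420x560x3 uint8, blue, green, red); there is no depth.
- r.camera_params(name): a dict with "fx", "fy", "cx", "cy" (pixels), "world_from_camera" (4x4, takes a point from camera to world coordinates). Camera axes: x right, y down, z forward; pixel columns grow to the right and rows downward; lengths in m; the calibration is good to about 2 mm. A picture is of the moment at which its call begins. camera_params takes no time and is no camera call.
- r.hand_in(): hands the job in; it is judged then, once.
The state is a dict: "clock": time; "joints": joint angles; "qvel": joint speeds; "tau": joint torques, N m; "tcp_pos": TCP position; "orientation": TCP orientation; "contact_force": force on the tool from outside, world axes, zero at the start; "moment": the same for the moment, N m; "grip_width": finger opening in m; "gripper_force": force on a finger pad.
Only numpy, scipy, OpenCV 4.12 (cv2) and the standard library are available. Lean on these libraries where they do the work, as an engineer would, in place of code of your own. Each camera call takes 0.05 s, during which the arm holds its last target. There are 200 camera calls.

TASK

Take the blue-handled bar out of the wooden block and, before turning the chuck, push its steel end fully home into the hole of the leaning chuck, so that the collar meets the chuck. Then lever the chuck round with the bar until the bar stands upright, and let go, leaving the bar in the hole. Leave the red bar and the other things on the bench where they are.

Things in the scene. Friction and masses are not known exactly. Their poses are not given: they have to be found in the camera images.
- blue_bar: Tommy bar, 150 mm, 0.2 kg. Origin at the centre of its free (lower) end, z towards the handle. Steel rod 12 mm in diameter, its last 4 mm tapered to 8; brass collar 25 mm in diameter at z=42 to 50 mm; rod again to 85; blue handle 24 mm square (faces along x and y) at z=85 to 150. Starts upright in a loose hole of the block, collar on its top, 60 mm above the bench.
- blue_tip (a point): The free end of the blue bar (same point as its origin).
- red_bar: A like bar with a red handle and a 15.5 mm rod, too thick for the chuck; the same origin and axes. It stands in the other hole of the block and must stay there.
- block: Fixed pale wooden tool block, 70 x 220 x 60 mm (x, y, z), origin at the centre of its underside. Two holes, 18 mm wide, 50 mm deep, at y=+50 and -50 mm; either may hold the blue bar. Drill shanks stand up to 38 mm above its top at both ends (y about +-98 mm).
- stand: Fixed green iron stand, origin on the bench below the middle of the chuck. Its spindle lies along its own y axis, 125 mm above the bench; column and bearing housing (43 mm radius about the spindle) at y=20 to 150 mm. The chuck is at y=-32 to 30 mm; a round wood blank (27 mm radius) in its jaws reaches to y=-107 mm.
- chuck (a joint): Angle of the chuck about the spindle, rad: 0 when its bar hole points straight up, positive when the hole leans towards the stand's -x side (the robot's side). It starts leaning 0.47 to 0.78 and is stiff (about 0.9 N m to turn).
- chuck_hole (a point): Centre of the mouth of the bar hole, in the flat top of a bright steel boss (44 x 36 mm) between the chuck's two dark discs (46 mm radius); 50 mm out from the spindle axis. z points out of the hole, y along the spindle. Round blind hole, about 13.5 mm in diameter, 46 mm deep, small chamfer.
- wax_tin: Bystander: round tin, 68 mm in diameter, 60 mm high, origin at the centre of its underside.
- gouge: Bystander: turning gouge lying flat, 210 mm long along its x axis, wooden handle at -x, origin on the bench under its middle.
- bowl: Bystander: small wooden bowl, 100 mm in diameter, 45 mm high, origin at the centre of its underside.
Not all that is in view belongs to the job. What is shaped like the blue_bar but black is not meant.

How it is judged:
By the outcome, as a careful person would: the job done as asked, in the order asked, and still so for the second after the job is handed in, with the robot touching nothing.
It also fails if it takes over 54 s, if anything falls off the work surface, if the arm or the gripper's body presses on something with over 40 N, if the wrist force passes 120 N, or if a joint passes its speed limit or range.

## Working session

There is one attempt and no reset: what is moved stays moved. The work goes in short steps, Python scripts to look and compute and a tool call to move; the robot and the scene stay as the last step left them, time stands still between calls to the robot, and variables do not carry over. Pictures are saved under pics/ and viewed, at most 10 in all, crops included, and the job is handed in when it is done.

Besides the shell and the picture viewer there is one more tool, called after "Request:" as name(argument=value, ...) on one line, values as JSON. move_arm: Moves the arm, as the interface text tells. Its arguments: {"type":"object","properties":{"rows":{"type":"array"},"fingers":{"type":"number"},"newtons":{"type":"number"}},"required":["rows"]}

```bash
ls; mkdir -p pics
python3 - <<'E'
from bench import r
import cv2,numpy as np
for n in("scene","top"):
    cv2.imwrite(f"pics/{n}0.png",r.grab_frame(n)); p=r.camera_params(n); print(n,{k:(np.round(v,4).tolist()) for k,v in p.items()})
print(r.get_obs(), r.tips_ahead)
E
```

```text
pics
scene {'fx': 460.3336, 'fy': 460.3336, 'cx': 283.752, 'cy': 202.7268, 'world_from_camera': [[-0.7776, -0.595, 0.203, 0.4131], [-0.6287, 0.7375, -0.2466, 0.2221], [-0.0029, -0.3194, -0.9476, 0.9104], [0.0, 0.0, 0.0, 1.0]]}
top {'fx': 415.9088, 'fy': 415.9088, 'cx': 279.8029, 'cy': 206.3415, 'world_from_camera': [[-0.0266, -0.9974, 0.0663, 0.5378], [-0.9996, 0.0274, 0.0112, -0.0008], [-0.013, -0.0659, -0.9977, 0.9365], [0.0, 0.0, 0.0, 1.0]]}
{'clock': 0.1, 'joints': array([-1.34908823,  0.477701  ,  0.02235186,  1.55633696, -0.01149641,
        1.10926212, -0.08311333]), 'qvel': array([ 0.00035951, -0.00184393,  0.00050357, -0.00147384, -0.00081042,
        0.00029168, -0.00072819]), 'tau': array([ 4.88911741e-03, -5.97762394e+01,  1.61355693e+00, -2.81954348e+01,
        1.26908501e-02,  4.93980740e-03,  2.66352947e-05]), 'tcp_pos': array([0.21846099, 0.63815117, 0.2444407 ]), 'orientation': array([-5.15693152e-01, -3.09883612e+00,  2.47072435e-03]), 'contact_force': array([ 0.32254724, -0.11149894, -0.78483285]), 'moment': array([-3.07878646e-03, -3.88770320e-02,  6.25447248e-05]), 'gripper_force': 0.0, 'grip_width': 0.08537203942834105} 0.014
```

View pics/scene0.png

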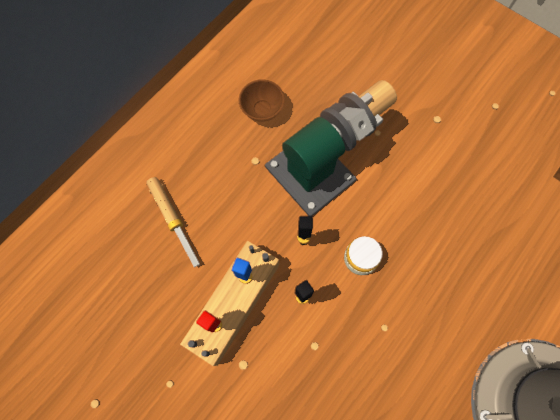

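View pics/top0.png

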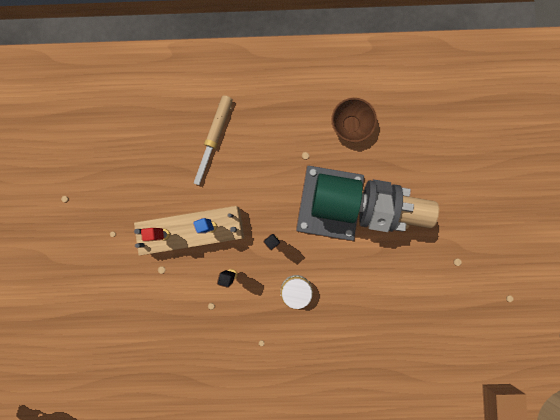

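The scene view shows the blue handle at (242,269), red at (207,321), the chuck boss at (362,125), and the stand base around (310,180). The top view shows blue at (203,226), the stand base at (330,203), and the chuck at (382,206). Two black decoys stand between the block and the stand. I'll enlarge next.

Run:
```python
import cv2,numpy as np
t=cv2.imread("pics/top0.png");s=cv2.imread("pics/scene0.png")
up=lambda im,c,r,w,h,k:cv2.resize(im[r:r+h,c:c+w],None,fx=k,fy=k,interpolation=cv2.INTER_CUBIC)
a=np.hstack([up(t,350,165,100,75,4),up(s,315,75,100,75,4)])
b=np.hstack([up(t,180,205,50,37,8),up(s,220,250,50,37,8)])
cv2.imwrite("pics/mos.png",np.vstack([a,b]))
```

```text
(no output)
```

View pics/mos.png

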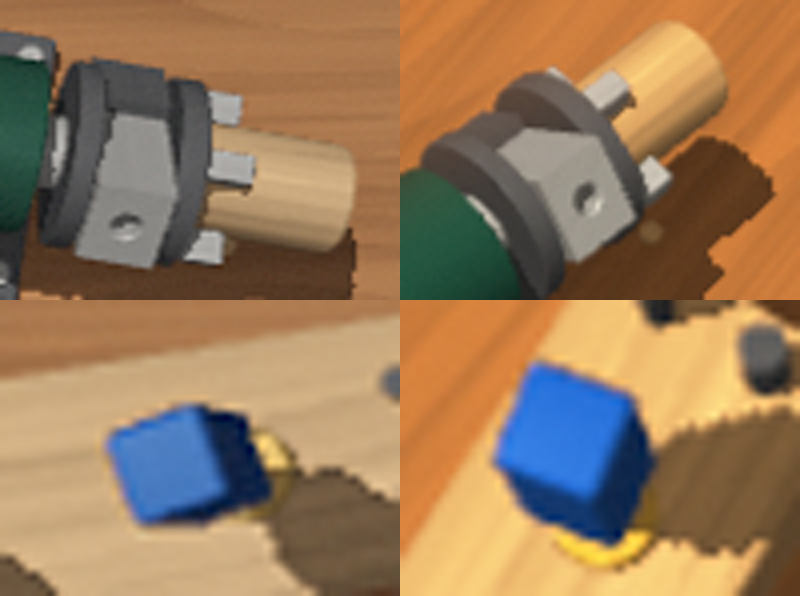

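The crops show the hole mouth at top (381.5,222) and scene (362,125). The boss face corners and the blue handle's top corners are also readable.

```bash
cat > h.py <<'E'
import numpy as np,cv2
from bench import r
from scipy.optimize import least_squares
from scipy.spatial.transform import Rotation as R
P={}
for n in("scene","top"):
    p=r.camera_params(n);K=np.array([[p['fx'],0,p['cx']],[0,p['fy'],p['cy']],[0,0,1]])
    P[n]=K@np.linalg.inv(p['world_from_camera'])[:3]
def proj(n,X):
    X=np.atleast_2d(X);q=(P[n]@np.c_[X,np.ones(len(X))].T).T;return q[:,:2]/q[:,2:]
def tri(t,s):
    X=cv2.triangulatePoints(P['top'],P['scene'],np.array(t,float).reshape(-1,2).T,np.array(s,float).reshape(-1,2).T);return (X[:3]/X[3]).T
def onz(n,uv,z):
    f=lambda q:proj(n,[q[0],q[1],z])[0]-uv
    return least_squares(f,[.6,0]).x
E
python3 - <<'E'
from h import *
np.set_printoptions(precision=4,suppress=True)
m=lambda q,o,k:(np.array(q,float)+.5)/k-.5+o
bt=m([(108,140),(190,105),(228,190),(142,223)],(180,205),8); bs=m([(133,62),(237,100),(190,197),(97,160)],(220,250),8)
# corner correspondence: try all rotations
best=min(range(4),key=lambda k:abs(tri(bt,np.roll(bs,k,0))-tri(bt,np.roll(bs,k,0)).mean(0)).max())
X=tri(bt,np.roll(bs,best,0));print("blue top",X,X.mean(0))
q=lambda p,sz:np.array([[sz*a,sz*b,0] for a,b in((1,1),(-1,1),(-1,-1),(1,-1))])@R.from_euler('z',p[3]).as_matrix().T+p[:3]
C=np.r_[bt]; 
print("edges",np.linalg.norm(X-np.roll(X,1,0),axis=1),"yaw deg",np.degrees(np.arctan2(*(X-np.roll(X,1,0))[:,[1,0]].T))%90)
for n,c in(("top",bt),("scene",bs)):print(n,onz(n,c.mean(0),.168))
ht=m((126,228),(350,165),4);hs=m((188,200),(315,75),4);print("hole",tri(ht,hs))
ct=m([(88,178),(175,192),(153,268),(75,252)],(350,165),4);cs=m([(143,178),(210,142),(237,218),(175,262)],(315,75),4)
# correspondence by projecting
best=min(range(4),key=lambda k:np.abs(proj('scene',tri(ct,np.roll(cs,k,0)))-np.roll(cs,k,0)).max());Y=tri(ct,np.roll(cs,best,0));print("boss",Y,Y.mean(0),np.linalg.norm(Y-np.roll(Y,1,0),axis=1))
def model(p):
    x,y,yaw,a=p; ex=np.array([np.cos(yaw),np.sin(yaw),0]);ey=np.array([-np.sin(yaw),np.cos(yaw),0]);n=-np.sin(a)*ex+np.cos(a)*np.array([0,0,1]);t=np.cos(a)*ex+np.sin(a)*np.array([0,0,1])
    h=np.array([x,y,.125])+.05*n
    return h,[h+t*.022*i+ey*.018*j for i,j in((1,1),(1,-1),(-1,-1),(-1,1))]
def f(p):
    h,c=model(p);return np.r_[2*(proj('top',h)[0]-ht),2*(proj('scene',h)[0]-hs),(proj('top',c)-ct).ravel(),(proj('scene',c)-np.roll(cs,best,0)).ravel()]
s=least_squares(f,[.53,-.24,.1,.6],loss='soft_l1');print(s.x,model(s.x)[0]);print(f(s.x))
st=tri([(312,172),(348,234),(304,226)],[(274,164),(348,178),(311,206)]);print("bolts",st)
print([proj('top',[.4,.4,0]),proj('top',[0,0,0])])
E
```

```text
blue top [[0.5653 0.1703 0.1665]
 [0.5726 0.1506 0.1682]
 [0.5524 0.1429 0.1626]
 [0.5462 0.1637 0.1624]] [0.5591 0.1569 0.1649]
edges [0.0206 0.021  0.0224 0.0217] yaw deg [19.0666 20.4651 20.979  16.6132]
top [0.558  0.1556]
scene [0.5594 0.1577]
hole [[ 0.5567 -0.1788  0.1618]]
boss [[ 0.5754 -0.1577  0.1916]
 [ 0.5679 -0.202   0.1713]
 [ 0.5374 -0.1953  0.1431]
 [ 0.5461 -0.1583  0.1444]] [ 0.5567 -0.1783  0.1626] [0.0555 0.0493 0.0421 0.038 ]
[ 0.5902 -0.1867 -0.2295  0.7512] [ 0.5569 -0.179   0.1615]
[-0.557  -1.3832  0.8619 -0.0269  3.0279  0.9373  0.7415  1.3967 -1.048
 -0.1945 -0.311  -0.0338 -0.4994  0.6628 -2.0684 -1.2619 -0.0291  0.1557
  0.7276 -0.0133]
bolts [[ 0.6734 -0.0637  0.0202]
 [ 0.5345 -0.1392  0.0121]
 [ 0.5558 -0.0418  0.0136]]
[array([[107.685, 300.359]]), array([[291.7055, 483.1622]])]
```

```bash
cat >> h.py <<'E'
np.set_printoptions(precision=4,suppress=True)
def go(pos,yang=None):
    """cm shift in tool axes and twist to bring TCP to pos, tool y at world angle yang (deg)"""
    o=r.get_obs();M=R.from_rotvec(o['orientation']).as_matrix()
    d=M.T@(np.array(pos)-o['tcp_pos'])*100
    ya=np.degrees(np.arctan2(M[1,1],M[0,1]))
    print("tcp",o['tcp_pos'],"yang",ya,"shift",d.round(2),"twist",None if yang is None else round(-((yang-ya+90)%180-90),1),"F",o['contact_force'],"M",o['moment'],"w",o['grip_width'],"gf",o['gripper_force'],"t",o['clock'])
def model(p):
    x,y,yaw,a=p; ex=np.array([np.cos(yaw),np.sin(yaw),0]);ey=np.array([-np.sin(yaw),np.cos(yaw),0]);n=-np.sin(a)*ex+np.cos(a)*np.array([0,0,1]);t=np.cos(a)*ex+np.sin(a)*np.array([0,0,1])
    h=np.array([x,y,.125])+.05*n
    return h,n,t,ex,ey
E
python3 - <<'E'
from h import *
m=lambda q,o,k:(np.array(q,float)+.5)/k-.5+o
ht=m((126,228),(350,165),4);hs=m((188,200),(315,75),4)
ct=m([(175,192),(153,268),(75,252)],(350,165),4);cs=m([(210,142),(237,218),(175,262)],(315,75),4)
def f(p):
    for_=model(p);h,n,t,ex,ey=for_
    # corners in top order: (+t,-y),( -t,-y),(-t,+y); scene order (210,142)=+t? 
    c=[h+t*.022*i+ey*.018*j for i,j in((1,-1),(-1,-1),(-1,1))]
    return np.r_[2*(proj('top',h)[0]-ht),2*(proj('scene',h)[0]-hs),(proj('top',c)-ct).ravel(),(proj('scene',c)-cs).ravel(),(p[2]+.2)/.01]
s=least_squares(f,[.59,-.187,-.2,.7],loss='soft_l1');print(s.x,model(s.x)[0]);print(f(s.x))
go([.5588,.1567,.18],109.5); go([.5588,.1567,.133],109.5)
E
```

```text
[ 0.5915 -0.1866 -0.2009  0.7913] [ 0.5567 -0.1795  0.1601]
[-0.3041 -1.1017  1.1779  0.4368  0.6834  1.544  -0.6782 -0.6141  0.0128
  0.0903 -2.0054 -1.0046 -0.1858 -0.0255  0.9839  0.1676 -0.0944]
tcp [0.2185 0.6382 0.2444] yang 71.10339850305786 shift [-47.79 -34.52   6.5 ] twist -38.4 F [ 0.3225 -0.1115 -0.7848] M [-0.0031 -0.0389  0.0001] w 0.08537203942834105 gf 0.0 t 0.1
tcp [0.2185 0.6382 0.2444] yang 71.10339850305786 shift [-47.79 -34.51  11.2 ] twist -38.4 F [ 0.3225 -0.1115 -0.7848] M [-0.0031 -0.0389  0.0001] w 0.08537203942834105 gf 0.0 t 0.1
```

Request:
move_arm(rows=[-47.8,-34.5,6.0,-38.4,-47.8,-34.5,6.0,-38.4,-47.8,-34.5,6.0,-38.4,-47.8,-34.5,6.0,-38.4,-47.8,-34.5,6.0,-38.4,-47.8,-34.5,6.0,-38.4,-47.8,-34.5,6.0,-38.4,-47.8,-34.5,6.0,-38.4,-47.8,-34.5,6.0,-38.4,-47.8,-34.5,6.0,-38.4], fingers=1)

```text
clock: 1.35
tcp_pos: [0.5606, 0.1529, 0.1847]
orientation: [0.524, -3.097, 0.003]
contact_force: [0.5, -0.1, 0.6]
grip_width: 0.0852
gripper_force: 0.0
```

Run:
```python
from h import *
go([.5588,.1567,.133],109.5)
```

```text
tcp [0.5606 0.1529 0.1847] yang 109.21530697957868 shift [0.04 0.42 5.17] twist -0.3 F [ 0.512  -0.1062  0.5513] M [ 0.0068 -0.0417  0.0374] w 0.08515738980814751 gf 0.0 t 1.35
```

Request:
move_arm(rows=[0,0.3,2.5,-0.3,0,0.3,5.1,-0.3,0,0.3,5.1,-0.3])

```text
clock: 1.72
tcp_pos: [0.5564, 0.1596, 0.1323]
orientation: [0.54, -3.09, 0.001]
contact_force: [-0.1, 0.1, 0.6]
grip_width: 0.0855
gripper_force: 0.0
```

Request:
move_arm(rows=[0,0,0,0,0,0,0,0,0,0,0,0,0,0,0,0,0,0,0,0,0,0,0,0,0,0,0,0], fingers=0, newtons=30)

```text
clock: 2.6
tcp_pos: [0.5586, 0.1603, 0.1349]
orientation: [-0.54, 3.094, 0.0]
contact_force: [-0.0, -1.0, 5.1]
grip_width: 0.0235
gripper_force: 38.5
```

Run:
```python
from h import *
go([.5588,.1567,.133],109.5)
```

```text
tcp [0.5586 0.1603 0.1349] yang 109.79070673270272 shift [ 0.1  -0.34  0.19] twist 0.3 F [-0.0028 -0.9578  5.1228] M [-0.2314  0.0584 -0.0551] w 0.023542045724967566 gf 38.532031774520874 t 2.6
```

Run:
```python
from h import *
print(tri([(227,278),(272,241),(152,233),(298,293),(337,200)],[(304,290),(306,221),(207,321),(365,253),(313,150)]))
```

```text
[[ 0.4561  0.1159  0.1187]
 [ 0.5254  0.0249  0.1469]
 [ 0.5476  0.2574  0.1342]
 [ 0.4127 -0.0238  0.0405]
 [ 0.6046 -0.1035  0.1141]]
```

Request:
move_arm(rows=[0,0,-1.6,0,0.2,0,-3.2,0,0.2,0,-3.2,0])

```text
clock: 2.98
tcp_pos: [0.5569, 0.1599, 0.1681]
orientation: [-0.54, 3.092, 0.001]
contact_force: [0.5, 0.2, -3.1]
grip_width: 0.0232
gripper_force: 37.7
```

Black bar 1 at (.456,.116) stands in the tilt path, so I'll turn the bar in its round hole first. That points the lean direction away from the black bar.

Request:
move_arm(rows=[0,0,0,10,0,0,0,20,0,0,0,30,0,0,0,40,0,0,0,40])

```text
clock: 3.6
tcp_pos: [0.5563, 0.1591, 0.1661]
orientation: [0.548, 3.093, -0.001]
contact_force: [2.5, -2.2, -1.9]
grip_width: 0.0234
gripper_force: 37.5
```

Request:
move_arm(rows=[1.0,0,0,0,2.0,0,0.1,0,2.9,0,0.2,0,3.9,0,0.5,0,4.8,0,0.8,0])

```text
clock: 4.22
tcp_pos: [0.5105, 0.1765, 0.1583]
orientation: [-0.55, -3.093, -0.0]
contact_force: [2.5, -3.4, -0.8]
grip_width: 0.0236
gripper_force: 36.9
```

Run:
```python
from h import *
go([.5588,.1567,.133],70)
up=lambda im,c,r_,w,h:cv2.resize(im[r_:r_+h,c:c+w],None,fx=2.66,fy=2.66)
print(proj('top',[.51,.175,.16]),proj('scene',[.51,.175,.16]))
t=r.grab_frame('top');s=r.grab_frame('scene')
cv2.imwrite("pics/tilt1.png",np.hstack([up(t,125,140,150,225),up(s,170,180,150,225)]))
```

```text
tcp [0.5105 0.1765 0.1583] yang 69.82293950654157 shift [-5.22 -0.19  2.53] twist -0.2 F [ 2.4617 -3.3748 -0.7905] M [-0.9758 -0.8136 -0.094 ] w 0.023621447651630125 gf 36.88732087612152 t 4.225
[[191.3074 251.2821]] [[256.7511 294.0814]]
```

View pics/tilt1.png

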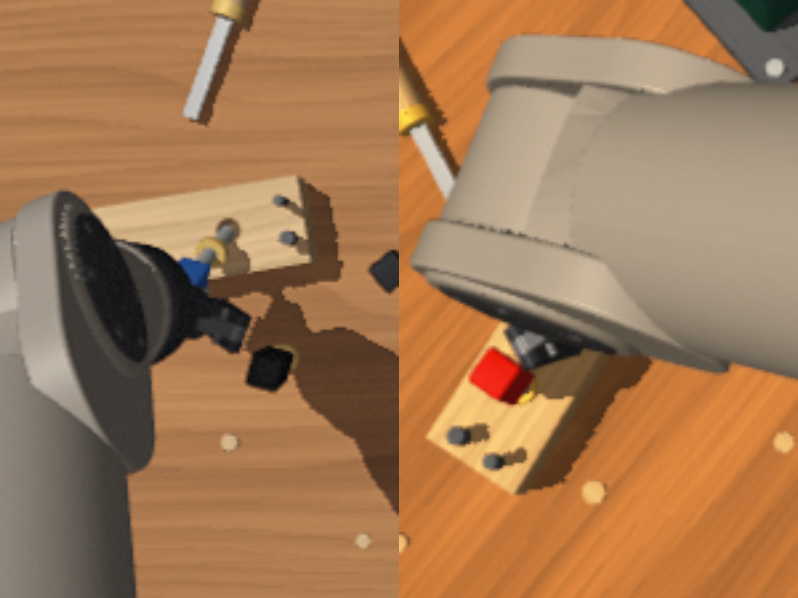

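The top view shows the bar leaning out of the hole, with its collar at about crop (212,250) and its rod still caught at the hole edge. Pivoting in the pads works, so I'll continue.

Request:
move_arm(rows=[0.9,0,0.4,0,1.7,0,0.9,0,2.5,0,1.4,0,3.1,0,1.9,0,3.4,0,2.1,0,3.4,0,2.1,0])

```text
clock: 5.08
tcp_pos: [0.479, 0.1881, 0.1371]
orientation: [-0.55, -3.092, 0.0]
contact_force: [1.5, -0.8, -1.2]
grip_width: 0.0238
gripper_force: 36.4
```

Run:
```python
from h import *
go([.5588,.1567,.133],70)
up=lambda im,c,r_,w,h:cv2.resize(im[r_:r_+h,c:c+w],None,fx=6,fy=6,interpolation=cv2.INTER_CUBIC)
t=r.grab_frame('top')
cv2.imwrite("pics/tilt2.png",up(t,165,200,100,95))
```

```text
tcp [0.479  0.1881 0.1371] yang 69.81878854900023 shift [-8.58 -0.19  0.4 ] twist -0.2 F [ 1.4654 -0.8345 -1.2464] M [-0.1832 -0.4682 -0.0002] w 0.023774011295933598 gf 36.41171157360077 t 5.075
```

View pics/tilt2.png

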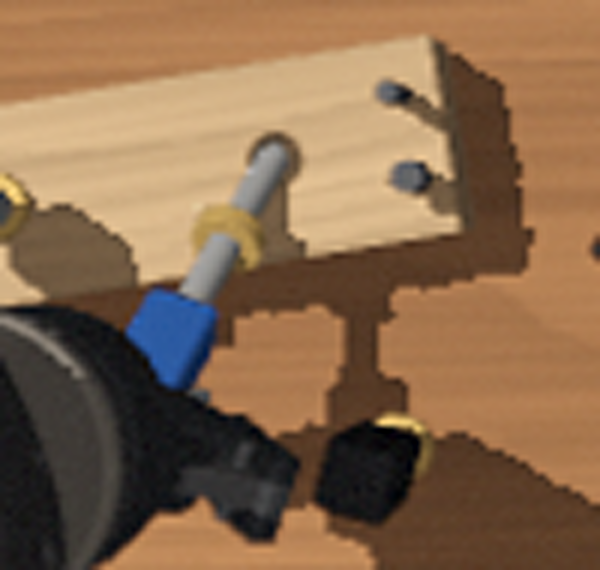

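Request:
move_arm(rows=[0.5,0,-1,0,1,0,-3,0,1,0,-9,0,1,0,-15.5,-4,1,0,-15.5,-8.5])

```text
clock: 5.75
tcp_pos: [0.4714, 0.1927, 0.2978]
orientation: [0.315, 3.119, 0.009]
contact_force: [-0.4, -0.0, -3.1]
grip_width: 0.0233
gripper_force: 36.4
```

Run:
```python
from h import *
h,n,t,ex,ey=model([.5915,-.1866,-.2009,.76]);h=np.array([.5567,-.1792,.161])
print(h,n)
go(h+n*(.05+.122)-[0,0,.005],78.5)
up=lambda im,c,r_,w,h:cv2.resize(im[r_:r_+h,c:c+w],None,fx=4,fy=4,interpolation=cv2.INTER_CUBIC)
t=r.grab_frame('top');s=r.grab_frame('scene');cv2.imwrite("pics/t3.png",t)
o=r.get_obs();M=R.from_rotvec(o['orientation']).as_matrix();G=o['tcp_pos']-M[:,2]*.005
for a in(.7,.76,.82):
    u=np.sin(a)*M[:,0]-np.cos(a)*M[:,2]; print(a,[proj('top',G-u*(.122-q))[0] for q in(0,.042,.085)],proj('scene',G-u*.122))
```

```text
[ 0.5567 -0.1792  0.161 ] [-0.6751  0.1375  0.7248]
tcp [0.4714 0.1927 0.2978] yang 78.45829320339146 shift [ -3.94 -34.74   1.5 ] twist -0.0 F [-0.3801 -0.0198 -3.1129] M [-0.0261  0.0512 -0.0105] w 0.023293229063729354 gf 36.36356234550476 t 5.75
0.7 [array([184.6534, 231.6206]), array([177.0076, 247.4284]), array([168.3744, 265.2776])] [[236.4448 275.6643]]
0.76 [array([184.5764, 228.5323]), array([176.9221, 245.3772]), array([168.315 , 264.3188])] [[233.9538 272.3679]]
0.82 [array([184.4215, 225.5733]), array([176.7807, 243.429 ]), array([168.2273, 263.4175])] [[231.5375 269.155 ]]
```

Request:
move_arm(rows=[-0.6,-5.5,0,0,-1.2,-11,0,0,-2,-17,0,0,-2.6,-23,0,0,-3.3,-29,0,0,-3.9,-34.7,0.5,0,-3.9,-34.7,1.4,0,-3.9,-34.7,1.4,0])

```text
clock: 6.85
tcp_pos: [0.4365, -0.1553, 0.2768]
orientation: [-0.321, -3.121, -0.001]
contact_force: [-0.7, 1.1, -2.2]
grip_width: 0.0229
gripper_force: 36.2
```

Run:
```python
from h import *
n=np.array([-.6751,.1375,.7248]);h=np.array([.5567,-.1792,.161])
go(h+n*(.05+.122)-[0,0,.005],78.5)
up=lambda im,c,r_,w,h:cv2.resize(im[r_:r_+h,c:c+w],None,fx=4,fy=4,interpolation=cv2.INTER_CUBIC)
t=r.grab_frame('top');s=r.grab_frame('scene');cv2.imwrite("pics/t4.png",t);cv2.imwrite("pics/s4.png",s)
o=r.get_obs();M=R.from_rotvec(o['orientation']).as_matrix();G=o['tcp_pos']-M[:,2]*.005
for a in(.7,.76,.82):
    u=np.sin(a)*M[:,0]-np.cos(a)*M[:,2]; print(a,[proj('top',G-u*(.122-q))[0] for q in(0,.042,.085)],[proj('scene',G-u*(.122-q))[0] for q in(0,.042,.085)])
cv2.imwrite("pics/pre.png",np.hstack([up(t,330,170,100,150),up(s,300,60,100,150)]))
```

```text
tcp [ 0.4365 -0.1553  0.2768] yang 78.24109187266639 shift [-0.41  0.06 -0.38] twist -0.3 F [-0.7441  1.1153 -2.2281] M [ 0.043   0.0253 -0.0313] w 0.02293563834278664 gf 36.202043294906616 t 6.85
0.7 [array([380.6345, 244.4019]), array([382.4342, 260.5549]), array([384.4638, 278.7714])] [array([381.5507, 134.0554]), array([396.6092, 136.4135]), array([413.6261, 139.0784])]
0.76 [array([381.7558, 241.427 ]), array([383.2106, 258.5828]), array([384.8447, 277.8517])] [array([379.9389, 130.5702]), array([395.5445, 134.0265]), array([413.1318, 137.9218])]
0.82 [array([382.906 , 238.5867]), array([384.0043, 256.7171]), array([385.2325, 276.9908])] [array([378.4696, 127.0894]), array([394.5859, 131.6502]), array([412.6934, 136.7745])]
```

View pics/pre.png

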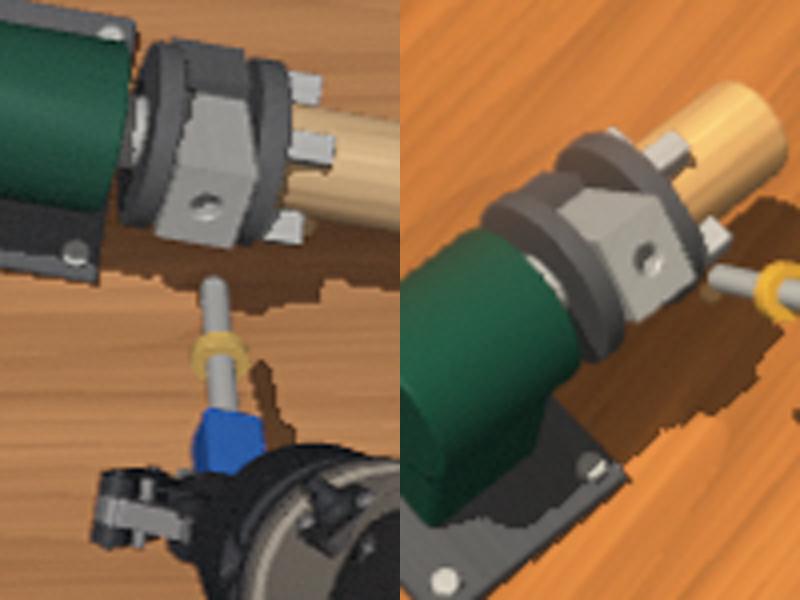

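The picture shows the tip at top (383,241) and scene (379,129). The collar is at top (384.5,258.6) and scene (394.4,133), and the hole at top (381.5,221.5) and scene (362,125).

Run:
```python
from h import *
X=tri([(383.1,241.3),(384.5,258.6),(381.5,221.6)],[(379.4,128.7),(394.6,132.8),(362.2,124.8)]);print(X)
d=X[1]-X[0];print(np.linalg.norm(d),d/np.linalg.norm(d));g=X[2]-X[0];print(g,g/np.linalg.norm(g))
o=r.get_obs();M=R.from_rotvec(o['orientation']).as_matrix();G=o['tcp_pos']-M[:,2]*.005
# fit: bar in hand: lean a, along-bar L, plus small offset of the picture frame
z=[(('top',0),(383.1,241.3)),(('top',.046),(384.5,258.6)),(('scene',0),(379.4,128.7)),(('scene',.046),(394.6,132.8))]
def f(p):
    u=np.sin(p[0])*M[:,0]-np.cos(p[0])*M[:,2]
    return np.r_[np.concatenate([proj(n,G+M@p[1:4]-u*(.122-q))[0]-v for (n,q),v in z]),np.array(p[1:4])/.002]
s=least_squares(f,[.76,0,0,0]);print(s.x,f(s.x));a=s.x[0]
u=np.sin(a)*M[:,0]-np.cos(a)*M[:,2];tip=G+M@s.x[1:4]-u*.122
print("tip",tip,"u",u,"tool axes to hole",M.T@(X[2]-tip)*1000)
```

```text
[[ 0.5211 -0.1724  0.1978]
 [ 0.4928 -0.167   0.2252]
 [ 0.5564 -0.1802  0.1594]]
0.03976675064517683 [-0.7123  0.1364  0.6885]
[ 0.0352 -0.0078 -0.0383] [ 0.6691 -0.1481 -0.7283]
[ 0.7764 -0.0015 -0.0005 -0.    ] [-0.6137 -1.4257 -0.4986  0.4016 -0.2386  0.1629  1.8587  0.1552 -0.7293
 -0.2552 -0.0099]
tip [ 0.5225 -0.1726  0.1956] u [-0.6852  0.1403  0.7147] tool axes to hole [-34.7694  -0.708   36.1208]
```

Request:
move_arm(rows=[-1.4,0,1.5,0,-2.8,-0.1,2.95,0,-3.2,-0.1,3.35,0,-3.2,-0.1,3.35,0])

```text
clock: 7.45
tcp_pos: [0.4688, -0.163, 0.2447]
orientation: [-0.318, -3.124, -0.0]
contact_force: [0.4, -0.4, -2.9]
grip_width: 0.0232
gripper_force: 36.1
```

Run:
```python
from h import *
go([0,0,0])
up=lambda im,c,r_,w,h:cv2.resize(im[r_:r_+h,c:c+w],None,fx=8,fy=8,interpolation=cv2.INTER_CUBIC)
t=r.grab_frame('top');s=r.grab_frame('scene')
cv2.imwrite("pics/near.png",np.hstack([up(t,360,200,50,70),up(s,340,95,50,70)]))
```

```text
tcp [ 0.4688 -0.163   0.2447] yang 78.36848136575851 shift [49.18  6.51 24.52] twist None F [ 0.3533 -0.4109 -2.9116] M [-0.0471  0.0941 -0.0238] w 0.023171869036054643 gf 36.149885058403015 t 7.45
```

View pics/near.png

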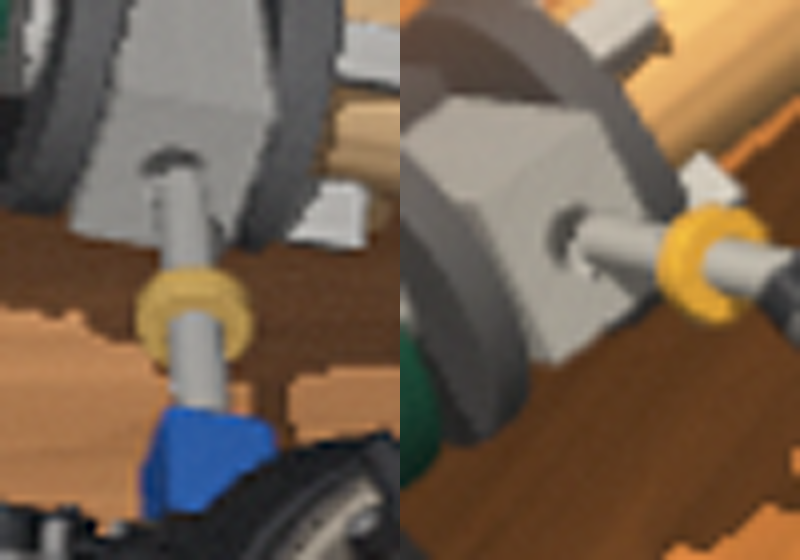

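The tip is at the mouth and centred within about 1 mm in both crops: top (180,172) against hole (176,177), scene (585,237) against hole (582,242). I'll insert gently.

Request:
move_arm(rows=[-0.3,0,0.3,0,-0.5,0,0.55,0,-0.7,0,0.75,0,-0.8,0,0.9,0,-0.8,0,0.9,0])

```text
clock: 8.18
tcp_pos: [0.4776, -0.1639, 0.236]
orientation: [0.317, 3.124, 0.003]
contact_force: [0.8, 5.2, -1.8]
grip_width: 0.0234
gripper_force: 36.4
```

```bash
python3 -c "
from h import *
go([.4688,-.163,.2447])"
```

```text
tcp [ 0.4776 -0.1639  0.236 ] yang 78.42607130055738 shift [ 0.88 -0.09 -0.88] twist None F [ 0.8175  5.1603 -1.8364] M [ 1.4645 -0.419   0.4538] w 0.02339847702167706 gf 36.380072236061096 t 8.175
```

Request:
move_arm(rows=[-0.3,0.1,0.3,0,-0.6,0.1,0.65,0,-0.9,0.1,0.95,0,-1.2,0.1,1.3,0,-1.2,0.1,1.3,0])

```text
clock: 8.8
tcp_pos: [0.4898, -0.1659, 0.2227]
orientation: [0.318, 3.124, 0.001]
contact_force: [2.7, 5.1, -3.2]
grip_width: 0.0235
gripper_force: 36.3
```

```bash
python3 -c "
from h import *
go([.4688,-.163,.2447])"
```

```text
tcp [ 0.4898 -0.1659  0.2227] yang 78.38747175445194 shift [ 2.11 -0.14 -2.2 ] twist None F [ 2.7423  5.132  -3.2095] M [ 1.4506 -0.5999  0.4054] w 0.023451586915338194 gf 36.293222308158875 t 8.8
```

Request:
move_arm(rows=[-0.3,0.1,0.35,0,-0.6,0.1,0.65,0,-0.85,0.1,0.95,0,-1.0,0.1,1.1,0,-1.1,0.1,1.2,0,-1.1,0.1,1.2,0])

```text
clock: 9.55
tcp_pos: [0.4973, -0.1674, 0.2126]
orientation: [-0.32, -3.12, -0.006]
contact_force: [-20.1, 10.4, 31.8]
grip_width: 0.0236
gripper_force: 41.0
```

```bash
python3 -c "
from h import *
go([.4688,-.163,.2447])"
```

```text
tcp [ 0.4973 -0.1674  0.2126] yang 78.28010099568407 shift [ 2.89 -0.13 -3.19] twist None F [-20.0722  10.3609  31.7737] M [2.5229 3.4759 0.3876] w 0.02364231517424275 gf 41.02024555206299 t 9.55
```

Run:
```python
from h import *
up=lambda im,c,r_,w,h:cv2.resize(im[r_:r_+h,c:c+w],None,fx=8,fy=8,interpolation=cv2.INTER_CUBIC)
t=r.grab_frame('top');s=r.grab_frame('scene')
cv2.imwrite("pics/seat.png",np.hstack([up(t,360,195,50,70),up(s,340,95,50,70)]))
```

```text
(no output)
```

View pics/seat.png

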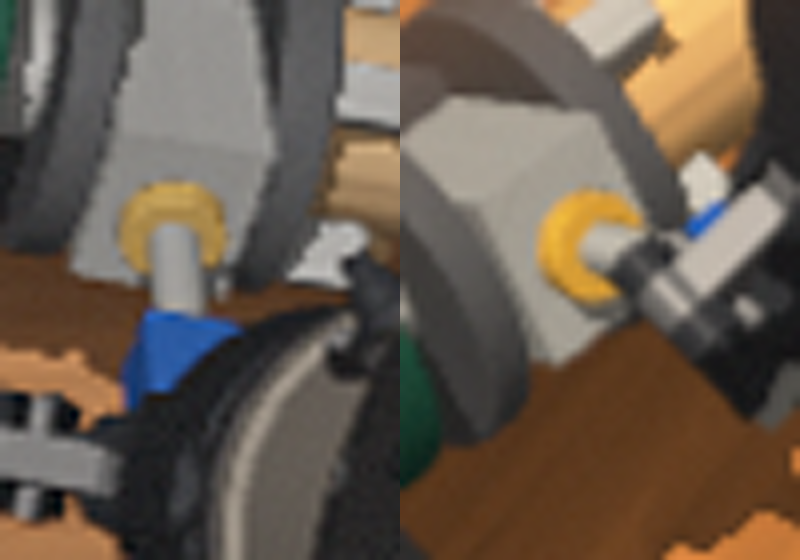

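The collar sits flush on the boss in both crops, at (172,222) and (590,247), and the wrist shows about 38 N, so the bar is home. Now I'll lever along the arc about the spindle.

Request:
move_arm(rows=[-0.4,-0.05,-0.4,0,-0.9,-0.05,-0.8,0,-1.4,-0.05,-1.2,0,-1.9,-0.05,-1.6,0,-2.5,-0.05,-1.95,0,-3.0,-0.05,-2.3,0,-3.6,-0.05,-2.6,0,-4.2,-0.05,-2.85,0,-4.2,-0.05,-2.85,0])

```text
clock: 10.78
tcp_pos: [0.5366, -0.1757, 0.2369]
orientation: [-0.32, -3.114, -0.004]
contact_force: [-9.9, 7.2, -0.5]
grip_width: 0.0238
gripper_force: 35.4
```

```bash
python3 -c "
from h import *
go([.4973,-.1674,.2126])
o=r.get_obs();G=o['tcp_pos']+[0,0,.005]-[.5905,-.1866,.125];x=-(G@[.98,-.2,0]);print(np.hypot(x,G[2]),np.arctan2(x,G[2]))"
```

```text
tcp [ 0.5366 -0.1757  0.2369] yang 78.2805976809716 shift [3.99 0.01 2.47] twist None F [-9.9399  7.1708 -0.4766] M [1.9676 2.0306 0.1291] w 0.023834007206719424 gf 35.35750687122345 t 10.775
0.12916755162775378 0.43966800982956183
```

Request:
move_arm(rows=[-0.65,0.05,-0.28,0,-1.3,0.1,-0.53,0,-2.0,0.1,-0.73,0,-2.7,0.1,-0.92,0,-3.4,0.1,-1.05,0,-4.1,0.1,-1.15,0,-4.8,0.1,-1.2,0,-5.4,0.1,-1.22,0,-5.4,0.1,-1.22,0])

```text
clock: 11.9
tcp_pos: [0.59, -0.1863, 0.2484]
orientation: [-0.321, -3.115, -0.003]
contact_force: [-6.8, 5.2, -5.9]
grip_width: 0.0238
gripper_force: 33.1
```

Run:
```python
from h import *
go([.4973,-.1674,.2126])
o=r.get_obs();G=o['tcp_pos']+[0,0,.005]-[.5905,-.1866,.125];x=-(G@[.98,-.2,0]);print(np.hypot(x,G[2]),np.arctan2(x,G[2]))
t=r.grab_frame('top');s=r.grab_frame('scene');cv2.imwrite("pics/t5.png",t);cv2.imwrite("pics/s5.png",s)
up=lambda im,c,r_,w,h:cv2.resize(im[r_:r_+h,c:c+w],None,fx=4,fy=4,interpolation=cv2.INTER_CUBIC)
cv2.imwrite("pics/lev.png",np.hstack([up(t,330,140,100,150),up(s,300,50,100,150)]))
```

```text
tcp [ 0.59   -0.1863  0.2484] yang 78.23668035319308 shift [ 9.42 -0.04  3.68] twist None F [-6.7828  5.237  -5.8516] M [ 1.4006  1.5751 -0.0475] w 0.023828587674549637 gf 33.14085245132446 t 11.9
0.12836231719299968 0.004109910837711051
```

View pics/lev.png

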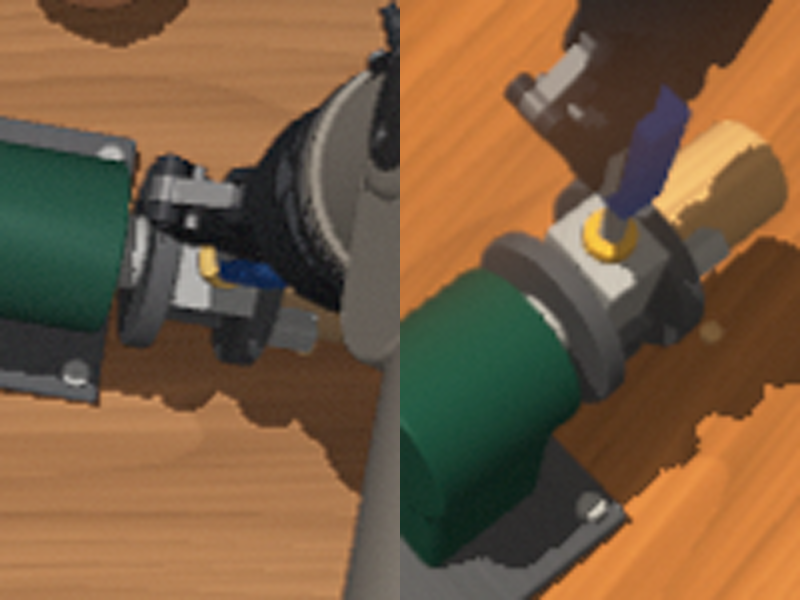

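The chuck has turned and the bar stands near upright, with the collar on the boss at scene crop (610,235). I'll press down slightly, release, rise, and measure.

Request:
move_arm(rows=[0,0,0.2,0,0,0,0.4,0,0,0,0.4,0])

```text
clock: 12.38
tcp_pos: [0.5923, -0.1868, 0.248]
orientation: [-0.321, -3.122, -0.003]
contact_force: [-7.7, 7.6, 10.9]
grip_width: 0.0233
gripper_force: 35.2
```

Request:
move_arm(rows=[0,0,0,0,0,0,0,0,0,0,0,0,0,0,0,0,0,0,0,0,0,0,0,0], fingers=1)

```text
clock: 13.12
tcp_pos: [0.5938, -0.1871, 0.2475]
orientation: [0.32, 3.125, -0.0]
contact_force: [1.1, -0.0, -0.7]
grip_width: 0.0856
gripper_force: 0.0
```

Request:
move_arm(rows=[0,0,-3,0,0,0,-6,0,0,0,-9,0,4,0,-12,0,9,0,-12,0,14,0,-12,0,19,0,-12,0,24,0,-12,0,24,0,-12,0])

```text
clock: 14.25
tcp_pos: [0.3561, -0.1384, 0.3677]
orientation: [0.32, 3.124, 0.004]
contact_force: [-0.0, -0.1, -0.1]
grip_width: 0.0852
gripper_force: 0.0
```

Run:
```python
from h import *
go([.59,-.1863,.2484])
t=r.grab_frame('top');s=r.grab_frame('scene');cv2.imwrite("pics/t6.png",t);cv2.imwrite("pics/s6.png",s)
up=lambda im,c,r_,w,h:cv2.resize(im[r_:r_+h,c:c+w],None,fx=6,fy=6,interpolation=cv2.INTER_CUBIC)
cv2.imwrite("pics/end.png",np.hstack([up(t,350,150,66,90),up(s,325,60,66,90)]))
h0=np.array([.5905,-.1866,0])
for n in('top','scene'):print(n,proj(n,[h0+[0,0,z] for z in(.175,.221,.283)]))
```

```text
tcp [ 0.3561 -0.1384  0.3677] yang 78.3115263946852 shift [-23.86   0.01  11.96] twist None F [-0.021  -0.1467 -0.0957] M [0.0124 0.0079 0.0094] w 0.0851814771865798 gf 0.0 t 14.25
top [[385.934  202.2555]
 [392.3954 200.2294]
 [402.5404 197.0482]]
scene [[350.6532 107.7165]
 [354.2654  93.9134]
 [359.8153  72.7055]]
```

View pics/end.png

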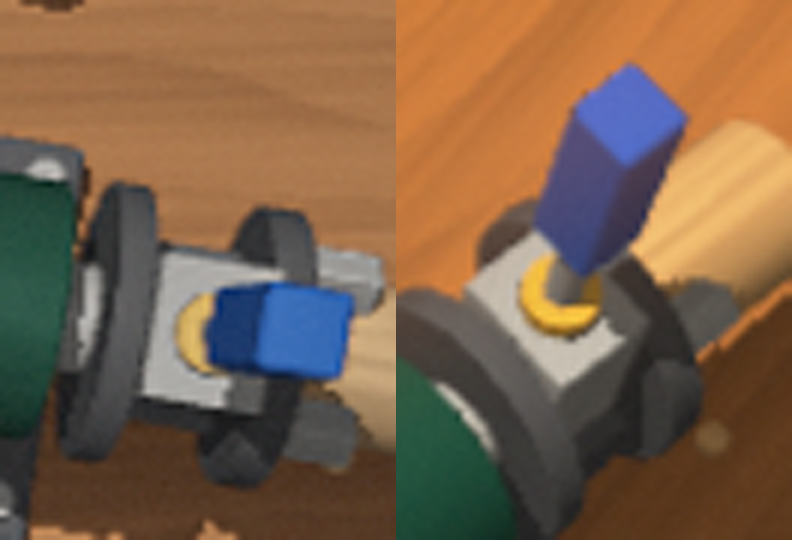

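The bar stands in the hole with its collar on the boss. The handle top is centred at about crop (308,331) in the top view and (630,115) in the scene view.

Run:
```python
from h import *
m=lambda q,o:(np.array(q,float)+.5)/6-.5+o
T=m([(275,282),(355,292),(342,378),(260,372)],(350,150)).mean(0);S=m([(235,62),(292,118),(232,167),(179,112)],(325,60)).mean(0)
print("handle top",tri(T,S),onz('top',T,.283),onz('scene',S,.283))
S2=m((164,293),(325,60));print("collar",onz('scene',S2,.180))
# chuck boss face in scene/top corners (z .175 if a=0)
s=tri(m([(160,248),(142,402)],(350,150)),m([(133,222),(69,287)],(325,60)));print("boss corners sc", s)
cs=m([(133,222),(69,287),(167,387),(245,320)],(325,60));print("sc corners at .175",[onz('scene',c,.175) for c in cs])
```

```text
handle top [[ 0.5795 -0.184   0.2796]] [ 0.5785 -0.1835] [ 0.5793 -0.1814]
collar [ 0.5867 -0.1841]
boss corners sc [[ 0.5974 -0.1579  0.2445]
 [ 0.5764 -0.1334  0.2619]]
sc corners at .175 [array([ 0.6097, -0.2007]), array([ 0.6114, -0.1705]), array([ 0.5684, -0.1618]), array([ 0.5635, -0.1947])]
```

The bar leans about 0.07 rad back toward the robot, in both views. I'll set up a numeric lean measurement from the blue mask, as no picture views are left, and then re-grip and lever a bit more.

```bash
cat > lean.py <<'E'
from h import *
from itertools import product
EX=np.array([.98,-.2,0]);EY=np.array([.2,.98,0]);Z=np.array([0,0,1.])
def mom(M):
    A=M['m00'];return np.array([A**.5,M['m10']/A,M['m01']/A,np.sqrt(M['mu20']/A),np.sqrt(M['mu02']/A),M['mu11']/A/5])
def lean(t,s):
    ob=[]
    for im,(c0,c1,r0,r1) in((t,(370,425,175,230)),(s,(330,385,50,125))):
        hsv=cv2.cvtColor(im,cv2.COLOR_BGR2HSV);k=cv2.inRange(hsv,(100,80,30),(130,255,255));q=np.zeros_like(k);q[r0:r1,c0:c1]=k[r0:r1,c0:c1]
        n,l,st,_=cv2.connectedComponentsWithStats(q);q=(l==1+np.argmax(st[1:,4])).astype(np.uint8);ob.append(mom(cv2.moments(q,True)))
    def f(p):
        u=np.array([-np.sin(p[2]),np.sin(p[3]),0]);u=u[0]*EX+u[1]*EY+Z*np.sqrt(1-u@u)
        a=R.from_rotvec(np.cross(Z,u)).apply([np.cos(p[4]),np.sin(p[4]),0]);b=np.cross(u,a);c=np.array([p[0],p[1],.2505])
        X=[c+u*i*.0325+.012*(j*a+k*b) for i,j,k in product((1,-1),repeat=3)]
        e=[]
        for n,o in zip(('top','scene'),ob):
            e.append(mom(cv2.moments(cv2.convexHull((proj(n,X)*256).astype(np.float32))/256))-o)
        return np.concatenate(e)
    b=min((least_squares(f,[.583,-.185,.03,0,y],diff_step=1e-3) for y in(-.2,.1,.4,.7)),key=lambda s:s.cost)
    top=b.x[:2]-.0325*np.sin(b.x[2])*EX[:2];print("centre",b.x[:2],"lean x,y",b.x[2:4],"yaw",b.x[4],"cost",b.cost,"top",top);print(f(b.x).round(2))
E
python3 - <<'E'
from lean import *
lean(cv2.imread("pics/t6.png"),cv2.imread("pics/s6.png"))
go([.583,-.185,.36]);go([.583,-.185,.247])
E
```

```text
centre [ 0.5825 -0.1836] lean x,y [0.139  0.0768] yaw 0.21733400860160623 cost 2.0459196173472374 top [ 0.5781 -0.1827]
[ 0.33 -0.27 -0.73 -0.48  0.55  0.29  1.3   0.75  0.27  0.18 -0.3   0.56]
tcp [ 0.359  -0.1385  0.368 ] yang 78.31319459703323 shift [-22.87  -0.02   0.84] twist None F [-0.3824  0.1656 -1.0234] M [-0.0023 -0.0448  0.0254] w 0.08515485240816484 gf 0.0 t 14.35
tcp [ 0.359  -0.1385  0.368 ] yang 78.31319459703323 shift [-22.85  -0.03  12.14] twist None F [-0.3824  0.1656 -1.0234] M [-0.0023 -0.0448  0.0254] w 0.08515485240816484 gf 0.0 t 14.35
```

Request:
move_arm(rows=[-6,0,0,0,-12,0,0,0,-18,0,0,0,-22.9,0,0,0,-22.9,0,4,0,-22.9,0,9,0,-22.9,0,12.1,0,-22.9,0,12.1,0])

```text
clock: 15.35
tcp_pos: [0.5825, -0.1845, 0.2433]
orientation: [-0.319, -3.119, 0.002]
contact_force: [0.8, 0.3, 1.2]
grip_width: 0.0853
gripper_force: 0.0
```

Request:
move_arm(rows=[0,0,0,0,0,0,0,0,0,0,0,0,0,0,0,0,0,0,0,0,0,0,0,0,0,0,0,0], fingers=0, newtons=40)

```text
clock: 16.23
tcp_pos: [0.5835, -0.1849, 0.2475]
orientation: [0.32, 3.124, 0.001]
contact_force: [-0.5, 0.8, 6.2]
grip_width: 0.0235
gripper_force: 41.3
```

Request:
move_arm(rows=[-0.3,0,0,0,-0.6,0,0,0,-0.9,0,0,0,-1.2,0,0,0,-1.2,0,0,0])

```text
clock: 16.85
tcp_pos: [0.593, -0.1867, 0.2473]
orientation: [-0.32, -3.121, -0.004]
contact_force: [-8.4, 3.6, 10.7]
grip_width: 0.0233
gripper_force: 42.2
```

```bash
python3 -c "
from h import *
go([.5905,-.1866,.247])"
```

```text
tcp [ 0.593  -0.1867  0.2473] yang 78.28963763740504 shift [ 0.24 -0.05  0.03] twist None F [-8.3813  3.589  10.6737] M [1.0775 2.0569 0.0022] w 0.023335400922944963 gf 42.20765769481659 t 16.85
```

Request:
move_arm(rows=[-0.2,0,0,0,-0.2,0,0,0])

```text
clock: 17.1
tcp_pos: [0.5947, -0.187, 0.2472]
orientation: [-0.32, -3.121, -0.004]
contact_force: [-9.2, 2.8, 12.5]
grip_width: 0.0237
gripper_force: 42.2
```

Request:
move_arm(rows=[0,0,0,0,0,0,0,0,0,0,0,0,0,0,0,0,0,0,0,0,0,0,0,0], fingers=1)

```text
clock: 17.85
tcp_pos: [0.5966, -0.1877, 0.2464]
orientation: [-0.32, -3.125, 0.0]
contact_force: [0.1, -0.5, 0.1]
grip_width: 0.0853
gripper_force: 0.0
```

Request:
move_arm(rows=[0,0,-3,0,0,0,-6,0,0,0,-9,0,4,0,-12,0,9,0,-12,0,14,0,-12,0,19,0,-12,0,24,0,-12,0,24,0,-12,0])

```text
clock: 18.98
tcp_pos: [0.359, -0.139, 0.3666]
orientation: [0.319, 3.124, 0.005]
contact_force: [0.7, -0.6, 0.4]
grip_width: 0.0852
gripper_force: 0.0
```

```bash
cat > coll.py <<'E'
from lean import *
def coll(s,t):
    # collar (yellow) blob and handle blob in the scene and top views: bounding boxes
    for nm,im,(c0,c1,r0,r1) in(('scene',s,(335,365,90,120)),('top',t,(372,400,190,220))):
        hsv=cv2.cvtColor(im,cv2.COLOR_BGR2HSV);k=cv2.inRange(hsv,(18,150,100),(32,255,255));q=np.zeros_like(k);q[r0:r1,c0:c1]=k[r0:r1,c0:c1]
        n,l,st,ce=cv2.connectedComponentsWithStats(q);i=1+np.argmax(st[1:,4]);print(nm,"collar bbox",st[i],ce[i])
E
python3 - <<'E'
from coll import *
t,s=r.grab_frame('top'),r.grab_frame('scene');cv2.imwrite("pics/t7.png",t);cv2.imwrite("pics/s7.png",s)
lean(t,s);coll(s,t)
coll(cv2.imread("pics/s6.png"),cv2.imread("pics/t6.png"))
for a in(0,.07):
    u=-np.sin(a)*EX+np.cos(a)*Z;S=np.array([.5905,-.1866,.125]);e=np.cross(EY,u);th=np.linspace(0,6.28,40)
    X=[S+u*q+.0125*(np.cos(x)*EY+np.sin(x)*e) for q in(.05,.058) for x in th]
    for n in('scene','top'):p=proj(n,X);print(a,n,p.min(0),np.ptp(p,axis=0))
E
```

```text
centre [ 0.5895 -0.1853] lean x,y [0.1177 0.0736] yaw 0.2708394767038382 cost 3.5621378448712306 top [ 0.5857 -0.1846]
[-0.31 -0.02 -1.01 -0.3   0.09  0.76  1.94  0.78  0.67  0.24 -0.29  0.6 ]
scene collar bbox [345 102  13  13  81] [350.5802 109.2963]Traceback (most recent call last):
  File "<stdin>", line 3, in <module>
  File "coll.py", line 6, in coll
    n,l,st,ce=cv2.connectedComponentsWithStats(q);i=1+np.argmax(st[1:,4]);print(nm,"collar bbox",st[i],ce[i])
                                                      ~~~~~~~~~^^^^^^^^^^
    return _wrapfunc(a, 'argmax', axis=axis, out=out, **kwds)
    return bound(*args, **kwds)
ValueError: attempt to get argmax of an empty sequence
```

Run:
```python
from coll import *
for n in '67':
    im=cv2.imread(f"pics/s{n}.png");hsv=cv2.cvtColor(im,cv2.COLOR_BGR2HSV);k=cv2.inRange(hsv,(15,150,90),(35,255,255));q=k[96:120,338:366];ys,xs=np.nonzero(q);print(n,"scene x",xs.min()+338,xs.max()+338,"y",ys.min()+96,ys.max()+96)
    im=cv2.imread(f"pics/t{n}.png");hsv=cv2.cvtColor(im,cv2.COLOR_BGR2HSV);k=cv2.inRange(hsv,(15,80,90),(35,255,255));q=k[193:222,376:388];ys,xs=np.nonzero(q);print(n,"top x",xs.min()+376,xs.max()+376,"y",ys.min()+193,ys.max()+193)
th=np.linspace(0,6.28,60)
for a in(-.03,0,.03,.07):
    u=-np.sin(a)*EX+np.cos(a)*Z;S=np.array([.5905,-.1866,.125]);e=np.cross(EY,u)
    X=[S+u*q+.0125*(np.cos(x)*EY+np.sin(x)*e) for q in(.05,.058) for x in th]
    ps=proj('scene',X);pt=proj('top',X);print(a,"scene",ps.min(0),ps.max(0),"top",pt.min(0),pt.max(0))
    H=[S+u*q for q in(.126,)];print("   centre",H[0][:2])
```

```text
6 scene x 346 358 y 103 115
6 top x 379 385 y 199 211
7 scene x 345 357 y 102 114
7 top x 380 387 y 197 210
-0.03 scene [343.1712  98.7663] [357.5856 113.1889] top [379.2217 194.1271] [394.0681 208.2487]
   centre [ 0.5942 -0.1874]
0 scene [343.7415  99.3204] [358.2247 113.8311] top [379.0892 195.0449] [393.9302 209.0701]
   centre [ 0.5905 -0.1866]
0.03 scene [344.3123  99.8942] [358.8572 114.4828] top [378.9494 195.9725] [393.7845 209.8863]
   centre [ 0.5868 -0.1858]
0.07 scene [345.0735 100.689 ] [359.6888 115.3654] top [378.7511 197.223 ] [393.5785 211.0274]
   centre [ 0.5819 -0.1848]
```

```bash
python3 -c "
from bench import r
print(r.hand_in())"
```

```text
the job is handed in; nothing more can be done
None
```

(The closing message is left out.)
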